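# Count along the tea rack and push the box into the third gap

### The arm

A 7-joint arm with a two-finger parallel gripper is mounted at the origin on the work surface. World frame = base frame: x ahead of the robot, y to its left, z up, the work surface at z = 0. Lengths are in m, angles in degrees, forces in N, time in s.
With the tool pointing down it reaches from about 0.4 to 0.9 m from the base axis. Payload 5.5 kg.
Tool frame: the origin (TCP) lies midway between the tips of the shut fingers; the grasp point (between the pads) lies ctrl.grip_point_offset behind it (ctrl.grip_point_offset is the distance from the TCP to the grasp point, in m); z points along the fingers, x is the direction in which the jaws open and shut, and the axes are right-handed (so a half turn about z gives the same grasp; the last joint's range is limited). The gripper opens to 92 mm and grips with 3 to 60 N. Pads are 19 mm wide; open, the fingers measure 130 mm over their backs; the gripper's body (75 mm by 190 mm) begins 47 mm behind the grasp point.
Start: joints at [-48.403, 28.699, -24.465, 88.831, 12.651, 65.22, -12.049], TCP at [0.29, 0.582, 0.227] pointing down, gripper open.
Joint ranges: [-164.97, 164.97], [-17.58, 116.51], [-87.97, 89.64], [11.32, 138.91], [-80.73, 260.73], [10.89, 115.49], [-147.41, 147.41]. Speed limits (degrees/s): [147.25, 147.25, 180, 180, 180, 180, 180].

### API

Orientations are given as [roll, pitch, yaw] about the fixed x, y, z axes, in that order (R = Rz(yaw) Ry(pitch) Rx(roll)).
In Python, from station import ctrl, imaging, order gives the robot as it stands.
- The arm moves only by the tool drive_tool, never from a script. Its argument "deltas" is a list of rows, each a list of 3 entries, a list of its own where there are three numbers: the closure in counts, from 0 (fully open) to 255 (shut), then the shift along the world's x, y, z in cm, then the turn about the world's z in rad. A call has 1 to 20 rows; each row is the pose to reach, as a shift and turn from the pose measured when the call began; what a row does not reach only later rows make up. A row lasts 1/10 s, in which the tool goes at most 50 mm and 8.59 degrees, less where a joint would pass 70% of its speed; a pose out of reach is approached as far as the arm can. A call with a gripper value outside its range is refused whole. The fingers move at their own pace and stop on an object; "squeeze" is the grip in N (left out, the last holds). Time passes only in rows, so rows that repeat a pose let the fingers close. It gives the time, the measured TCP pose, the force and the opening at its end, in the units of the state.
- ctrl.get_obs(): the state, without advancing time (a new reading comes with each control period).
- imaging.snapshot(name): name is "scene" or "top" or "wrist"; returns a dict with "frame" (384x512x3 uint8, red, green, blue), "fx", "fy", "cx", "cy" (pixels), "rvec" (rotation vector, rad) and "tvec" (3), from world to camera coordinates, as OpenCV has them. Camera axes: x right, y down, z forward; pixel columns grow to the right and rows downward; lengths in m; the calibration is good to about 2 mm. A picture is of the moment at which its call begins. There is no depth.
- order.job_done(): hands the job in, once; it reports no verdict.
Trained networks look in a picture, given as the dict that the camera call returned (one of the last four; its "shot" number tells which), for a name from the list of things; names that differ only in an ending like _2 or _b are one class to them, and where a whole thing is asked for, a point or a joint stands for the part that bears it (a point fixed in the world has none). Each returns a list of dicts, best first, with "conf" (0 to 1); they miss things now and then, are a little off and sometimes report something else, mostly with a low value. They report only what shows in the picture. A call takes as long as a camera call.
- imaging.look_for(picture, label): "position" ([row, column] in pixels, amid what is visible of it).
The state is a dict: "clock": time; "q": joint angles; "joint_velocities": joint speeds; "joint_torque": joint torques, N m; "eef_pos": TCP position; "ee_rot": TCP orientation; "ft_force": force on the tool from outside, world axes, zero at the start; "ft_torque": the same for the moment, N m; "gripper_width": finger opening in m.
Only numpy, scipy, OpenCV 4.12 (cv2) and the standard library are available. Lean on these libraries where they do the work, as an engineer would, in place of code of your own. Each camera call takes 0.05 s, during which the arm holds its last target. There are 200 camera calls.

### The job

Starting at the end of the tea rack marked by the red post, count the gaps (full or empty) along the top rail with the fingertips, touching the white pad over the first, then the second, then the third gap, and no pad beyond it. Then push the loose orange tea box along the counter into that third gap until it stops against the back, upright and without lifting it. Leave the other boxes, the cup and the jar where they are.

Things in the scene. Friction and masses are not known exactly. Their poses are not given: they have to be found in the camera images.
- rack: Bottomless metal tea-box rack fixed to the counter: 7 upright dividers, 6 mm thick, 86 mm tall, make 6 gaps, 46 mm clear, 62 mm deep to a back plate. Flat rail 24 mm wide on top, centre line 45 mm behind the mouth, top 91 mm above the counter. Origin: on the counter, middle of the mouth; x points into the gaps, away from the robot, y left along the row. Gap centres: y = +-26, +-78, +-130 mm.
- red_post: Red round post 26 mm in diameter, 100 mm tall, standing at one end of the rack's rail (178 mm from the rack's middle): counting starts from this end. Which end varies. Origin at the centre of its underside.
- grey_post: Grey post of the same shape and size at the other end of the rack. Origin at the centre of its underside.
- tea_box_center (a point): The loose orange tea box with a pale band, standing on the counter in front of the rack: 72 mm long (along its x), 36 mm wide (y), 70 mm tall (z), about 150 g; the point is its centre, 35 mm above its underside. Its x axis points roughly into the rack. It slides on the counter (a few newtons at most). Fully home, its centre is 26 mm inside the mouth and its front stands 10 mm proud of the dividers.
- green_box_center (a point): Green tea box standing in the rack, to be left alone: 72 mm long (along its x), 36 mm wide (y), 70 mm tall (z), about 150 g; the point is its centre, 35 mm above its underside.
- blue_box_center (a point): Blue tea box standing in the rack, to be left alone: 72 mm long (along its x), 36 mm wide (y), 70 mm tall (z), about 150 g; the point is its centre, 35 mm above its underside.
- cup: White cup, 72 mm across, 62 mm tall, on the counter; origin at the centre of its underside. To be left alone.
- jar: Amber jar with a steel lid, 68 mm across, 95 mm tall, on the counter; origin at the centre of its underside. To be left alone.
- pad1: White pad let flush into the top rail over gap 1 as numbered from the left (+y) end whichever end is red; 34 mm along the row, 24 mm wide; rigid. Origin at the centre of its top face, 91 mm above the counter.
- gap1 (a point): Point on the counter at the middle of the mouth of gap 1, numbered from the left (+y) end whichever end is red; axes as the rack's.
- pad2: White pad let flush into the top rail over gap 2 as numbered from the left (+y) end whichever end is red; 34 mm along the row, 24 mm wide; rigid. Origin at the centre of its top face, 91 mm above the counter.
- gap2 (a point): Point on the counter at the middle of the mouth of gap 2, numbered from the left (+y) end whichever end is red; axes as the rack's.
- pad3: White pad let flush into the top rail over gap 3 as numbered from the left (+y) end whichever end is red; 34 mm along the row, 24 mm wide; rigid. Origin at the centre of its top face, 91 mm above the counter.
- gap3 (a point): Point on the counter at the middle of the mouth of gap 3, numbered from the left (+y) end whichever end is red; axes as the rack's.
- pad4: White pad let flush into the top rail over gap 4 as numbered from the left (+y) end whichever end is red; 34 mm along the row, 24 mm wide; rigid. Origin at the centre of its top face, 91 mm above the counter.
- gap4 (a point): Point on the counter at the middle of the mouth of gap 4, numbered from the left (+y) end whichever end is red; axes as the rack's.
- pad5: White pad let flush into the top rail over gap 5 as numbered from the left (+y) end whichever end is red; 34 mm along the row, 24 mm wide; rigid. Origin at the centre of its top face, 91 mm above the counter.
- gap5 (a point): Point on the counter at the middle of the mouth of gap 5, numbered from the left (+y) end whichever end is red; axes as the rack's.
- pad6: White pad let flush into the top rail over gap 6 as numbered from the left (+y) end whichever end is red; 34 mm along the row, 24 mm wide; rigid. Origin at the centre of its top face, 91 mm above the counter.
- gap6 (a point): Point on the counter at the middle of the mouth of gap 6, numbered from the left (+y) end whichever end is red; axes as the rack's.

How it is judged:
By the outcome, as a careful person would: the job done as asked, in the order asked, and still so for the second after the job is handed in, with the robot touching nothing.
It also fails if it takes over 72 s, if anything falls off the work surface, if the arm or the gripper's body presses on something with over 40 N, if the wrist force passes 120 N, or if a joint passes its speed limit or range.

## Working session

There is one attempt and no reset: what is moved stays moved. The work goes in short steps, Python scripts to look and compute and a tool call to move; the robot and the scene stay as the last step left them, time stands still between calls to the robot, and variables do not carry over. Pictures are saved under pics/ and viewed, about 8 in all and at most 12, crops included, and the job is handed in when it is done.

Besides the shell and the picture viewer there is one more tool, called after "Call:" as name(argument=value, ...) on one line, values as JSON. drive_tool: Moves the arm, as the interface text tells. Its arguments: {"type":"object","properties":{"deltas":{"type":"array","items":{"type":"array"}},"squeeze":{"type":"number"}},"required":["deltas"]}

```bash
mkdir -p pics; cat > h.py <<'E'
import numpy as np, cv2
from station import ctrl, imaging, order
def snap(n,name=None):
    s=imaging.snapshot(n)
    if name: cv2.imwrite(f'pics/{name}.png',cv2.cvtColor(s['frame'],cv2.COLOR_RGB2BGR))
    return s
def ray(s,rc):
    R=cv2.Rodrigues(np.array(s['rvec'],float))[0];t=np.array(s['tvec'],float).ravel()
    d=R.T@np.array([(rc[1]-s['cx'])/s['fx'],(rc[0]-s['cy'])/s['fy'],1]);return -R.T@t,d
def atz(s,rc,z):
    c,d=ray(s,rc);return c+d*(z-c[2])/d[2]
def proj(s,p):
    K=np.array([[s['fx'],0,s['cx']],[0,s['fy'],s['cy']],[0,0,1.]])
    return cv2.projectPoints(np.array(p,float).reshape(-1,1,3),np.array(s['rvec'],float),np.array(s['tvec'],float),K,None)[0].reshape(-1,2)
E
python3 - <<'E'
from h import *
H=dict(red_post=.05,grey_post=.05,tea_box_center=.035,green_box_center=.035,blue_box_center=.035,cup=.031,jar=.047,**{f'pad{i}':.091 for i in range(1,7)})
print(ctrl.get_obs(),ctrl.grip_point_offset)
for c in('top','scene'):
    s=snap(c,c+'0')
    print(c,ray(s,(192,256))[0])
    for n in H:
        for r in imaging.look_for(s,n)[:2]: print(n,round(r['conf'],2),np.round(r['position'],1),np.round(atz(s,r['position'],H[n]),3))
E
```

```text
{'clock': 0.0, 'q': array([-48.40401581,  28.75402844, -24.45169681,  88.88909969,
        12.65151796,  65.21847819, -12.04940034]), 'joint_velocities': array([ 0.05433172,  0.14912346,  0.0126672 , -0.10715576,  0.04104312,
        0.14738318,  0.06173647]), 'joint_torque': array([ 5.15457905e-04, -5.66598701e+01, -5.81572473e+00, -2.79119128e+01,
       -6.85272692e-02,  3.10310314e-02,  1.91794384e-04]), 'eef_pos': array([0.28994647, 0.58099876, 0.22569062]), 'ee_rot': array([-1.79996895e+02,  1.08257610e-01,  6.34856473e+01]), 'ft_force': array([-0.31146009, -0.01936687, -0.04110457]), 'ft_torque': array([0.002541  , 0.02334158, 0.00250805]), 'gripper_width': 0.09194692494460378} 0.0188
top [ 0.49484158 -0.00414922  1.14494053]
red_post 0.4 [162.3 179.7] [0.675 0.206 0.05 ]
grey_post 0.5 [160.5 309.6] [ 0.688 -0.161  0.05 ]
tea_box_center 0.71 [210.1 268.6] [ 0.546 -0.048  0.035]
tea_box_center 0.53 [158.1 291.7] [ 0.697 -0.111  0.035]
green_box_center 0.74 [173.4 217.9] [0.648 0.099 0.035]
blue_box_center 0.79 [175.2 292.8] [ 0.647 -0.115  0.035]
blue_box_center 0.44 [161.  247
[... 1147 characters left out ...]
r 0.26 [227.9 260.4] [0.619 0.014 0.035]
cup 0.92 [243.6 418.9] [0.519 0.328 0.031]
jar 0.91 [164.8 167. ] [ 0.507 -0.293  0.047]
jar 0.15 [243.6 254.2] [0.683 0.029 0.047]
pad1 0.75 [240.  312.4] [0.672 0.145 0.091]
pad1 0.72 [228.7 261. ] [0.683 0.044 0.091]
pad2 0.75 [240.  312.4] [0.672 0.145 0.091]
pad2 0.72 [228.7 261. ] [0.683 0.044 0.091]
pad3 0.75 [240.  312.4] [0.672 0.145 0.091]
pad3 0.72 [228.7 261. ] [0.683 0.044 0.091]
pad4 0.75 [240.  312.4] [0.672 0.145 0.091]
pad4 0.72 [228.7 261. ] [0.683 0.044 0.091]
pad5 0.75 [240.  312.4] [0.672 0.145 0.091]
pad5 0.72 [228.7 261. ] [0.683 0.044 0.091]
pad6 0.75 [240.  312.4] [0.672 0.145 0.091]
pad6 0.72 [228.7 261. ] [0.683 0.044 0.091]
```

```bash
python3 - <<'E'
from h import *
for c in('top','scene'):
    s=snap(c)
    P=[(r['conf'],r['position']) for r in imaging.look_for(s,'pad1')]
    for cf,p in P: print(c,round(cf,2),np.round(p,1),np.round(atz(s,p,.091),4))
    f=s['frame'][...,::-1]
    if c=='top': cr=f[130:250,110:370]; 
    else: cr=f[130:300,120:400]
    cv2.imwrite(f'pics/{c}c.png',cv2.resize(cr,(780,int(780*cr.shape[0]/cr.shape[1])),interpolation=cv2.INTER_CUBIC))
E
```

```text
top 0.64 [159.5 199.2] [0.6771 0.1455 0.091 ]
top 0.64 [161.  216.7] [0.6741 0.0978 0.091 ]
top 0.51 [159.8 234.8] [0.6784 0.0488 0.091 ]
top 0.4 [160.9 254. ] [ 0.6766 -0.0035  0.091 ]
scene 0.54 [217.6 211.2] [ 0.6946 -0.0601  0.091 ]
scene 0.53 [240.8 311.2] [0.6752 0.1442 0.091 ]
scene 0.53 [227.6 262.1] [0.6794 0.0445 0.091 ]
scene 0.51 [235.1 287.6] [0.679  0.0978 0.091 ]
```

View pics/topc.png

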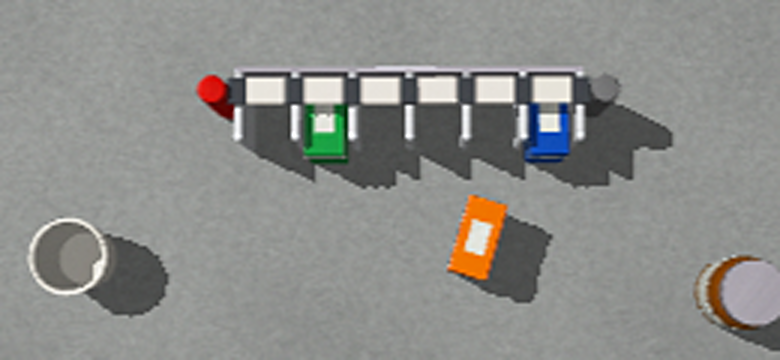

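View pics/scenec.png

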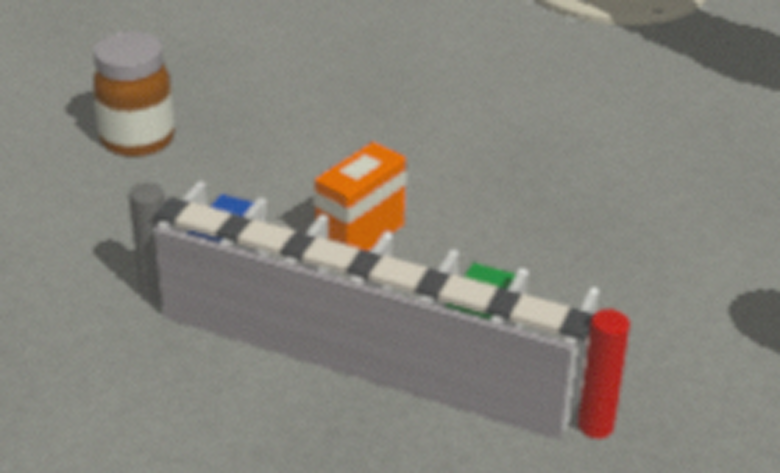

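```bash
cat > fit.py <<'E'
from h import *
from scipy.optimize import minimize
def hullmask(s,P,k=4):
    h=cv2.convexHull((((proj(s,P)+.5)*k)-.5).astype(np.float32)); m=np.zeros((384*k,512*k),np.uint8)
    cv2.fillConvexPoly(m,np.round(h*16).astype(np.int32),1,shift=4); return cv2.resize(m.astype(np.float32),(512,384),interpolation=cv2.INTER_AREA)
def boxpts(x,y,a):
    L=np.array([[i*.036,j*.018,z] for i in(-1,1) for j in(-1,1) for z in(0,.07)])
    c,q=np.cos(a),np.sin(a); return L@np.array([[c,q,0],[-q,c,0],[0,0,1]])+[x,y,0]
def orange(s):
    hsv=cv2.cvtColor(s['frame'],cv2.COLOR_RGB2HSV); m=cv2.inRange(hsv,(6,170,110),(20,255,255))
    n,l,st,_=cv2.connectedComponentsWithStats(m); 
    ctr=imaging.look_for(s,'tea_box_center')[0]['position']
    best=min((i for i in range(1,n) if st[i,4]>20),key=lambda i:np.hypot(_[i][1]-ctr[0],_[i][0]-ctr[1]))
    pts=np.argwhere(l==best)[:,::-1].astype(np.int32); h=cv2.convexHull(pts); o=np.zeros(m.shape,np.uint8); cv2.fillConvexPoly(o,h,1); return o.astype(np.float32)
def fitbox(shots,x0):
    M=[orange(s) for s in shots]
    f=lambda v:sum(np.abs(hullmask(s,boxpts(*v))-m).sum() for s,m in zip(shots,M))
    S=np.array(x0)+np.array([[0,0,0],[.01,0,0],[0,.01,0],[0,0,.2]])
    r=minimize(f,x0,method='Nelder-Mead',options=dict(initial_simplex=S,xatol=1e-4,fatol=.05)); return r.x,r.fun,[m.sum() for m in M]
E
python3 - <<'E'
from fit import *
t=snap('top');sc=snap('scene')
hsv=cv2.cvtColor(t['frame'],cv2.COLOR_RGB2HSV)
m=((hsv[...,2]>200)&(hsv[...,1]<40)).astype(np.uint8); m[:154]=0;m[165:]=0;m[:,:190]=0;m[:,305:]=0
n,l,st,c=cv2.connectedComponentsWithStats(m,connectivity=4)
for i in range(1,n):
    if st[i,4]>15: print(st[i],np.round(c[i],2),np.round(atz(t,c[i][::-1],.091),4))
for S in([t],[t,sc],[sc]): print(fitbox(S,[.54,-.048,-.25]))
E
```

```text
[192 156  13   8  97] [197.57 159.46] [0.6771 0.1499 0.091 ]
[212 156  12   8  96] [217.5 159.5] [0.6782 0.0958 0.091 ]
[231 156  12   8  96] [236.5 159.5] [0.6794 0.0442 0.091 ]
[250 156  12   8  96] [255.5 159.5] [ 0.6805 -0.0075  0.091 ]
[269 156  12   8  96] [274.5 159.5] [ 0.6817 -0.0592  0.091 ]
[288 156  12   8  96] [293.5 159.5] [ 0.6828 -0.111   0.091 ]
(array([ 0.54915124, -0.04805738, -0.25784892]), np.float64(23.6875), [np.float32(368.0)])
(array([ 0.5469597 , -0.04864539, -0.06520174]), np.float64(728.625), [np.float32(368.0), np.float32(417.0)])
(array([ 0.47568097, -0.08059792,  0.39581289]), np.float64(522.0625), [np.float32(417.0)])
```

```bash
cat > rack.py <<'E'
from fit import *
def rk(v,P):
    c,q=np.cos(v[2]),np.sin(v[2]); return np.array(P)@np.array([[c,q,0],[-q,c,0],[0,0,1]])+[v[0],v[1],0]
def render(s,v,k=4):
    m=np.zeros((384*k,512*k),np.uint8)
    for y in(-.13,-.078,-.026,.026,.078,.13):
        h=(proj(s,rk(v,[[.045+i*.012,y+j*.017,.091] for i,j in((-1,-1),(-1,1),(1,1),(1,-1))]))+.5)*k-.5
        cv2.fillConvexPoly(m,np.round(h*16).astype(np.int32),255,shift=4)
    return cv2.GaussianBlur(cv2.resize(m,(512,384),interpolation=cv2.INTER_AREA).astype(np.float32),(0,0),1)
def cost(v,S):
    e=0
    for s in S:
        g=cv2.GaussianBlur(np.float32(s['frame'][...,2]),(0,0),1); r=render(s,v)
        w=cv2.dilate((render(s,V0)>5).astype(np.uint8),np.ones((5,5)))>0
        e-=np.corrcoef(g[w],r[w])[0,1]
    return e
V0=[.634,.0185,.02]
E
python3 - <<'E'
from rack import *
import rack
t=snap('top');sc=snap('scene')
for S in([t],[sc],[t,sc]):
    sx=np.array(V0)+np.array([[0,0,0],[.006,0,0],[0,.006,0],[0,0,.03]])
    r=minimize(cost,V0,args=(S,),method='Nelder-Mead',options=dict(initial_simplex=sx,xatol=1e-4,fatol=1e-4))
    print(r.x,r.fun); v=r.x
print(np.degrees(v[2]))
for n,p in dict(pad1=[.045,.13,.091],pad2=[.045,.078,.091],pad3=[.045,.026,.091],gap3=[0,.026,0],home=[.026,.026,.035]).items(): print(n,np.round(rk(v,[p])[0],4))
E
```

```text
[0.63524674 0.01733083 0.02332819] -0.8128338488199253
[0.6330805  0.01721848 0.02329495] -0.7356985407305542
[0.63414359 0.01775875 0.02090413] -1.5370118040602072
1.197718175486332
pad1 [0.6764 0.1487 0.091 ]
pad2 [0.6775 0.0967 0.091 ]
pad3 [0.6786 0.0447 0.091 ]
gap3 [0.6336 0.0438 0.    ]
home [0.6596 0.0443 0.035 ]
```

Call:
drive_tool(deltas=[[255, [38.6, -43.2, -3], -1.085], [255, [38.6, -43.2, -3], -1.085], [255, [38.6, -43.2, -3], -1.085], [255, [38.6, -43.2, -3], -1.085], [255, [38.6, -43.2, -3], -1.085], [255, [38.6, -43.2, -3], -1.085], [255, [38.6, -43.2, -3], -1.085], [255, [38.6, -43.2, -3], -1.085], [255, [38.6, -43.2, -3], -1.085], [255, [38.6, -43.2, -3], -1.085], [255, [38.6, -43.2, -3], -1.085], [255, [38.6, -43.2, -3], -1.085], [255, [38.6, -43.2, -3], -1.085], [255, [38.6, -43.2, -3], -1.085], [255, [38.6, -43.2, -3], -1.085], [255, [38.6, -43.2, -3], -1.085], [255, [38.6, -43.2, -3], -1.085]], squeeze=10)

```text
clock: 3.7
eef_pos: [0.6755, 0.1515, 0.197]
ee_rot: [-180.0, -0.0, 1.5]
ft_force: [-0.3, -0.9, 0.6]
gripper_width: 0.0004
```

Call:
drive_tool(deltas=[[255, [0.1, -0.28, -4.5], 0], [255, [0.1, -0.28, -8], 0], [255, [0.1, -0.28, -9.7], 0], [255, [0.1, -0.28, -9.7], 0], [255, [0.1, -0.28, -9.7], 0]])

```text
clock: 4.2
eef_pos: [0.6772, 0.1493, 0.1012]
ee_rot: [-179.9, -0.1, 1.5]
ft_force: [-0.1, -0.5, 0.9]
gripper_width: 0.0005
```

```bash
python3 - <<'E'
from h import *
print(ctrl.get_obs()['eef_pos'],ctrl.get_obs()['ft_force'])
a=snap('top')['frame'][130:210,170:320,::-1]; b=snap('scene')['frame'][150:290,200:400,::-1]
f=lambda c,w:cv2.resize(c,(w,int(w*c.shape[0]/c.shape[1])),interpolation=cv2.INTER_CUBIC)
cv2.imwrite('pics/t1.png',np.vstack([f(a,400),f(b,400)]))
E
```

```text
[0.67720911 0.14926816 0.10115043] [-0.0685686  -0.45226784  0.87594687]
```

View pics/t1.png

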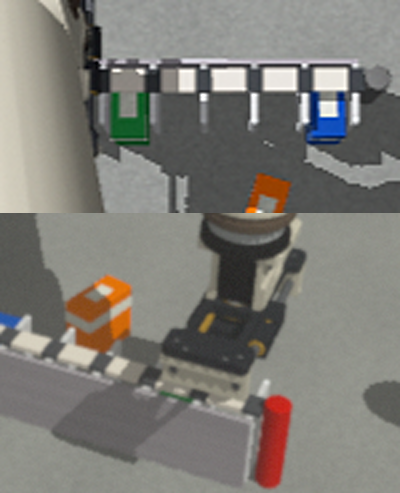

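Call:
drive_tool(deltas=[[255, [0, 0, -0.7], 0], [255, [0, 0, -1.0], 0], [255, [0, 0, -1.15], 0], [255, [0, 0, -1.15], 0], [255, [0, 0, -1.15], 0]])

```text
clock: 4.8
eef_pos: [0.6784, 0.1493, 0.0914]
ee_rot: [-179.9, -0.2, 1.5]
ft_force: [-0.8, -0.6, 2.9]
gripper_width: 0.0003
```

Call:
drive_tool(deltas=[[255, [0, 0, -0.15], 0], [255, [0, 0, -0.25], 0], [255, [0, 0, -0.25], 0]])

```text
clock: 5.1
eef_pos: [0.6785, 0.1493, 0.0913]
ee_rot: [-179.9, -0.3, 1.5]
ft_force: [-6.3, -0.6, 14.0]
gripper_width: 0.0006
```

Call:
drive_tool(deltas=[[255, [0, 0, 1.5], 0], [255, [0, 0, 3], 0], [255, [0, 0, 3], 0], [255, [-0.05, -2.6, 3], 0], [255, [-0.05, -5.25, 3], 0], [255, [-0.05, -5.25, 3], 0], [255, [-0.05, -5.25, 3], 0], [255, [-0.05, -5.25, 1], 0], [255, [-0.05, -5.25, 1], 0], [255, [-0.05, -5.25, 0.6], 0], [255, [-0.05, -5.25, 0.6], 0]])

```text
clock: 6.2
eef_pos: [0.6778, 0.0978, 0.0972]
ee_rot: [-179.9, -0.2, 1.5]
ft_force: [0.2, -0.1, 1.0]
gripper_width: 0.0005
```

Call:
drive_tool(deltas=[[255, [0, 0, -0.4], 0], [255, [0, 0, -0.7], 0], [255, [0, 0, -0.9], 0], [255, [0, 0, -0.9], 0], [255, [0, 0, -0.9], 0]])

```text
clock: 6.7
eef_pos: [0.6783, 0.0984, 0.0913]
ee_rot: [-179.8, -0.3, 1.5]
ft_force: [-6.0, -0.4, 16.2]
gripper_width: 0.0004
```

Call:
drive_tool(deltas=[[255, [0, 0, 1.5], 0], [255, [0, 0, 3], 0], [255, [0, 0, 3], 0], [255, [0, -2.6, 3], 0], [255, [0, -5.35, 3], 0], [255, [0, -5.35, 3], 0], [255, [0, -5.35, 3], 0], [255, [0, -5.35, 1], 0], [255, [0, -5.35, 1], 0], [255, [0, -5.35, 0.6], 0], [255, [0, -5.35, 0.6], 0]])

```text
clock: 7.8
eef_pos: [0.6781, 0.0458, 0.0972]
ee_rot: [-179.8, -0.3, 1.6]
ft_force: [0.8, -0.2, -0.6]
gripper_width: 0.0005
```

Call:
drive_tool(deltas=[[255, [0, 0, -0.4], 0], [255, [0, 0, -0.7], 0], [255, [0, 0, -0.9], 0], [255, [0, 0, -0.9], 0], [255, [0, 0, -0.9], 0]])

```text
clock: 8.3
eef_pos: [0.6787, 0.0463, 0.0913]
ee_rot: [-179.8, -0.4, 1.6]
ft_force: [-7.6, 0.3, 16.9]
gripper_width: 0.0003
```

Call:
drive_tool(deltas=[[255, [0, 0, 3], 0], [255, [0, 0, 8], 0], [100, [-6, -4, 9], 0.15], [0, [-13, -9.4, 9], 0.3], [0, [-13, -9.4, 9], 0.45], [0, [-13, -9.4, 9], 0.6], [0, [-13, -9.4, 9], 0.75], [0, [-13, -9.4, 9], 0.9], [0, [-13, -9.4, 9], 1.05], [0, [-13, -9.4, 9], 1.2], [0, [-13, -9.4, 9], 1.285], [0, [-13, -9.4, 9], 1.285], [0, [-13, -9.4, 9], 1.285], [0, [-13, -9.4, 9], 1.285]])

```text
clock: 9.7
eef_pos: [0.5486, -0.0478, 0.1814]
ee_rot: [-179.8, -0.4, 75.1]
ft_force: [0.0, -0.2, -0.1]
gripper_width: 0.0899
```

```bash
python3 - <<'E'
from fit import *
print(ctrl.get_obs()['eef_pos'],ctrl.get_obs()['ee_rot'])
s=snap('wrist','w1')
print(imaging.look_for(s,'tea_box_center')[:1])
try: print(fitbox([s],[.549,-.048,-.258]))
except Exception as e: print(e)
E
```

```text
[ 0.5486475  -0.04775802  0.18136125] [-179.8061023    -0.37676198   75.12208552]
[{'position': [188.6, 251.5], 'conf': 0.62}]
(array([ 0.54987527, -0.05013904, -0.26648181]), np.float64(413.0625), [np.float32(3215.0)])
```

View pics/w1.png

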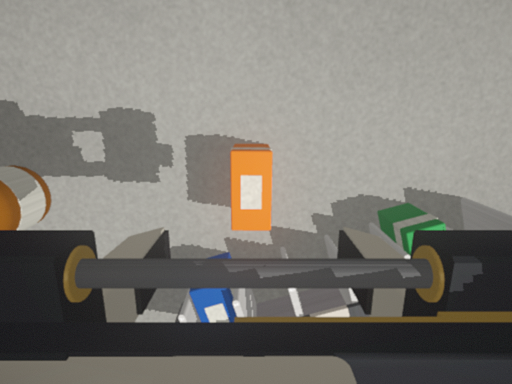

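Call:
drive_tool(deltas=[[0, [0.05, -0.1, -5], 0], [0, [0.05, -0.1, -10], 0], [0, [0.05, -0.1, -14], 0], [0, [0.05, -0.1, -15.5], 0], [60, [0.05, -0.1, -15.5], 0], [110, [0.05, -0.1, -15.5], 0], [140, [0.05, -0.1, -15.5], 0], [140, [0.05, -0.1, -15.5], 0], [140, [0.05, -0.1, -15.5], 0]], squeeze=3)

```text
clock: 10.75
eef_pos: [0.5503, -0.0489, 0.0278]
ee_rot: [-180.0, -0.4, 75.2]
ft_force: [0.2, 0.9, -0.1]
gripper_width: 0.0563
```

Call:
drive_tool(deltas=[[143, [0, 0, -0.2], 0], [143, [0, 0, -0.2], 0], [143, [0, 0, -0.2], 0.07], [143, [0, 0, -0.2], 0.14], [143, [0, 0, -0.2], 0.21], [143, [0, 0, -0.2], 0.28], [143, [0, 0, -0.2], 0.285], [143, [0, 0, -0.2], 0.285]])

```text
clock: 11.55
eef_pos: [0.5503, -0.0489, 0.0258]
ee_rot: [-180.0, -0.4, 91.4]
ft_force: [-0.8, -0.1, -0.6]
gripper_width: 0.0401
```

Call:
drive_tool(deltas=[[143, [0, 0.4, 0], 0], [143, [0, 1.2, 0], 0], [143, [0, 2.2, 0], 0], [143, [0, 3.2, 0], 0], [143, [0, 4.2, 0], 0], [143, [0, 5.2, 0], 0], [143, [0, 6.2, 0], 0], [143, [0, 7.2, 0], 0], [143, [0, 8.1, 0], 0], [143, [0, 8.8, 0], 0], [143, [0, 9.2, 0], 0], [143, [0, 9.35, 0], 0], [143, [0, 9.35, 0], 0], [143, [0, 9.35, 0], 0]])

```text
clock: 12.95
eef_pos: [0.5503, 0.0443, 0.0258]
ee_rot: [-180.0, -0.4, 91.4]
ft_force: [0.6, -0.4, 0.2]
gripper_width: 0.0402
```

```bash
python3 - <<'E'
from fit import *
print(ctrl.get_obs()['eef_pos'],ctrl.get_obs()['ee_rot'])
s=snap('wrist','w2')
E
```

```text
[0.55027255 0.0442643  0.02578184] [-179.95056618   -0.3948806    91.37555635]
```

View pics/w2.png

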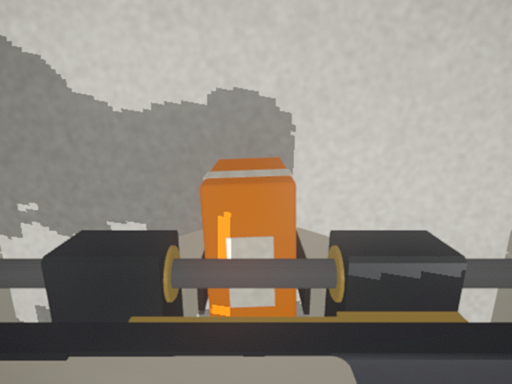

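Call:
drive_tool(deltas=[[90, [0, 0, 0], 0], [60, [0, 0, 0], 0], [60, [0, 0, 0], 0], [60, [0, 0, 3], 0], [60, [0, 0, 7], 0], [60, [0, 0, 9], 0], [255, [-3, -0.2, 9], 0], [255, [-6.5, -0.2, 9], 0], [255, [-6.5, -0.2, 9], 0], [255, [-6.5, -0.2, 9], 0], [255, [-6.5, -0.2, 9], 0]])

```text
clock: 14.1
eef_pos: [0.4865, 0.0423, 0.1161]
ee_rot: [180.0, -0.4, 91.4]
ft_force: [0.9, -0.1, -0.5]
gripper_width: 0.0348
```

```bash
python3 - <<'E'
from fit import *
print(ctrl.get_obs()['eef_pos'],ctrl.get_obs()['gripper_width'])
for c in('wrist','top','scene'):
    s=snap(c,c+'3')
    try: print(c,fitbox([s],[.55,.042,.02]))
    except Exception as e: print(c,e)
a=cv2.imread('pics/wrist3.png');b=cv2.imread('pics/scene3.png')[130:290,180:393]
cv2.imwrite('pics/c3.png',np.hstack([cv2.resize(a,(400,300)),cv2.resize(b,(400,300))]))
E
```

```text
[0.48651227 0.04225005 0.11614521] 0.03479192056437823
wrist (array([0.54667343, 0.04322412, 0.09301165]), np.float64(4922.9375), [np.float32(975.0)])
top (array([0.55039426, 0.03667784, 0.40836959]), np.float64(292.1875), [np.float32(70.0)])
scene list index out of range
```

View pics/c3.png

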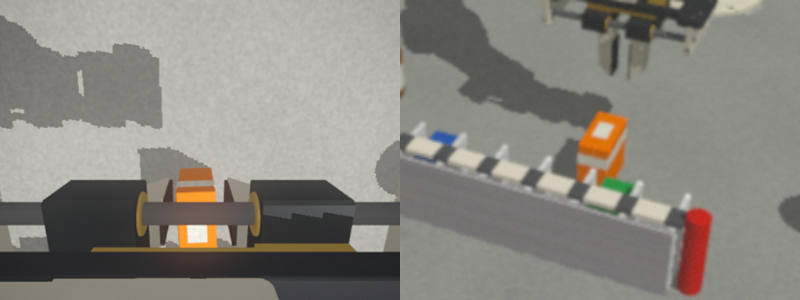

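```bash
python3 - <<'E'
from fit import *
s=snap('wrist')
hsv=cv2.cvtColor(s['frame'],cv2.COLOR_RGB2HSV); m=cv2.inRange(hsv,(4,140,80),(25,255,255)); m[:,:200]=0; m[:,310:]=0
for r in range(212,318,7):
    c=np.flatnonzero(m[r]); 
    if len(c): print(r,c.min(),c.max(),np.round(atz(s,(r,c.min()-.5),.07),4)[:2],np.round(atz(s,(r,c.max()+.5),.07),4)[:2])
print(ray(s,(192,256))[0])
E
```

```text
219 231 269 [0.4871 0.0265] [0.4865 0.0528]
226 230 270 [0.4921 0.0259] [0.4915 0.0537]
240 256 263 [0.5019 0.0438] [0.5018 0.0493]
247 226 264 [0.5075 0.0232] [0.507  0.0501]
254 227 264 [0.5128 0.0239] [0.5122 0.0503]
261 224 283 [0.5181 0.0218] [0.5173 0.0638]
268 224 283 [0.5235 0.0218] [0.5227 0.064 ]
275 225 282 [0.529  0.0225] [0.5282 0.0636]
282 223 284 [0.5345 0.0211] [0.5337 0.0653]
289 223 284 [0.5401 0.0211] [0.5393 0.0656]
296 224 282 [0.5458 0.0218] [0.5449 0.0644]
303 266 267 [0.5509 0.0523] [0.5509 0.0537]
310 266 267 [0.5567 0.0525] [0.5567 0.0539]
317 200 309 [0.5635 0.0041] [0.562  0.0851]
[0.41751694 0.03879891 0.27360643]
```

Call:
drive_tool(deltas=[[255, [-0.3, 0.05, -3], 0], [255, [-0.3, 0.05, -6], 0], [255, [-0.3, 0.05, -8.2], 0], [255, [-0.3, 0.05, -8.2], 0], [255, [0, 0.05, -8.2], 0], [255, [0.8, 0.05, -8.2], 0], [255, [1.6, 0.05, -8.2], 0], [255, [2.4, 0.05, -8.2], 0], [255, [3.2, 0.07, -8.2], 0], [255, [4.0, 0.08, -8.2], 0], [255, [4.8, 0.1, -8.2], 0], [255, [5.6, 0.12, -8.2], 0], [255, [5.6, 0.12, -8.2], 0]], squeeze=10)

```text
clock: 15.75
eef_pos: [0.5432, 0.0436, 0.0337]
ee_rot: [180.0, -0.4, 91.4]
ft_force: [0.6, 0.0, 0.5]
gripper_width: 0.0004
```

```bash
python3 - <<'E'
from fit import *
print(ctrl.get_obs()['eef_pos'],ctrl.get_obs()['gripper_width'])
a=cv2.resize(snap('wrist')['frame'],(400,300));b=cv2.resize(snap('scene')['frame'][130:290,180:393],(400,300))
c=cv2.resize(snap('top')['frame'][145:225,200:307],(400,300))
cv2.imwrite('pics/c4.png',np.vstack([np.hstack([a,b]),np.hstack([c,c*0])])[...,::-1])
E
```

```text
[0.54320966 0.04360078 0.03369997] 0.0003619881057387163
```

View pics/c4.png

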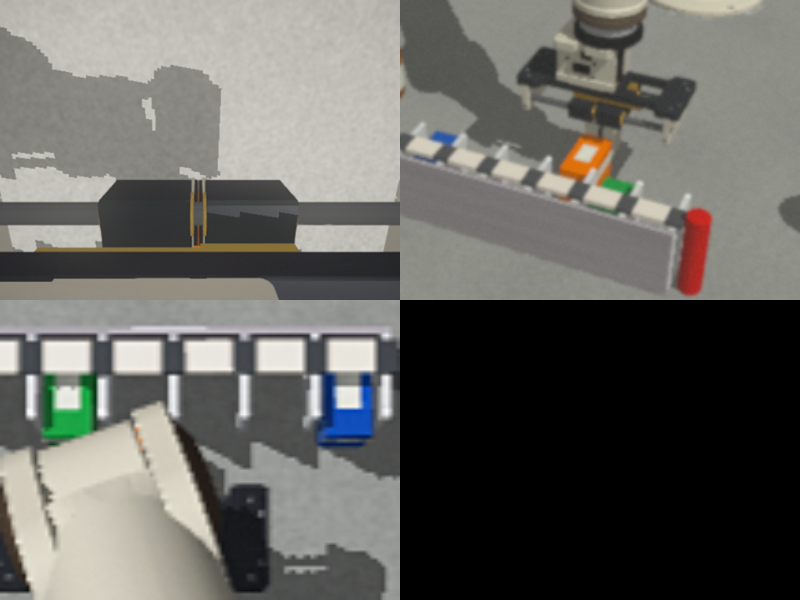

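```bash
python3 - <<'E'
from rack import *
s=snap('scene'); f=s['frame'][...,::-1].copy(); k=4
cr=cv2.resize(f[180:270,220:340],None,fx=6,fy=6,interpolation=cv2.INTER_CUBIC)
P=lambda p:np.round(((proj(s,p)+.5-[220,180])*6)).astype(np.int32)
b=boxpts(.589,.0433,.015); cv2.polylines(cr,[P(b[[1,3,7,5]])],True,(255,0,0),1)
v=[.6341,.0177,.022]
for y in(0,.052): cv2.polylines(cr,[P(rk(v,[[0,y+.003*j,.086] if i==0 else [.03,y+.003*j,.086] for i,j in((0,-1),(0,1),(1,1),(1,-1))]))],True,(0,0,255),1)
cv2.imwrite('pics/c5.png',cr)
E
```

```text
(no output)
```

View pics/c5.png

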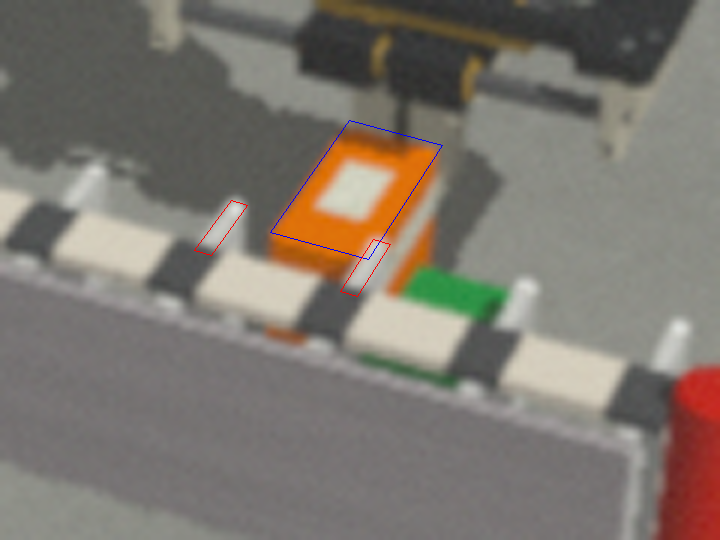

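Call:
drive_tool(deltas=[[255, [0.5, 0.01, 0], 0], [255, [1.2, 0.02, 0], 0], [255, [1.9, 0.04, 0], 0], [255, [2.6, 0.05, 0], 0], [255, [3.3, 0.06, 0], 0], [255, [4.0, 0.07, 0], 0], [255, [4.0, 0.07, 0], 0]])

```text
clock: 16.65
eef_pos: [0.5827, 0.0443, 0.0336]
ee_rot: [180.0, -0.4, 91.4]
ft_force: [-0.3, -0.9, 0.2]
gripper_width: 0.0002
```

Call:
drive_tool(deltas=[[255, [0.5, 0.01, 0], 0], [255, [1.0, 0.02, 0], 0], [255, [1.5, 0.03, 0], 0], [255, [2.0, 0.04, 0], 0], [255, [2.2, 0.05, 0], 0], [255, [2.4, 0.05, 0], 0]])

```text
clock: 17.25
eef_pos: [0.6067, 0.0448, 0.0336]
ee_rot: [-180.0, -0.4, 91.4]
ft_force: [0.1, -0.9, -0.0]
gripper_width: 0.0002
```

Call:
drive_tool(deltas=[[255, [0.2, 0, 0], 0], [255, [0.4, 0, 0], 0], [255, [0.5, 0, 0], 0], [255, [0.6, 0, 0], 0], [255, [0.7, 0, 0], 0], [255, [0.7, 0, 0], 0]])

```text
clock: 17.85
eef_pos: [0.6106, 0.0447, 0.0331]
ee_rot: [-179.6, -0.4, 91.4]
ft_force: [-8.4, -0.8, 6.2]
gripper_width: 0.0007
```

Call:
drive_tool(deltas=[[255, [-0.5, 0, 0], 0], [255, [-2, 0, 0], 0], [255, [-5, 0, 0], 0], [255, [-9, 0, 0], 0], [255, [-12, 0, 3], 0], [255, [-14, 0, 8], 0], [255, [-15, 4, 14], 0], [255, [-15, 9, 18], 0], [255, [-15, 14, 18], 0], [255, [-15, 18, 18], 0], [255, [-15, 22, 18], 0], [255, [-15, 25, 18], 0], [255, [-15, 25, 18], 0]])

```text
clock: 19.15
eef_pos: [0.4592, 0.3027, 0.2143]
ee_rot: [-179.8, -0.7, 91.9]
ft_force: [-0.5, -0.0, 0.2]
gripper_width: 0.0002
```

```bash
python3 - <<'E'
from rack import *
t=snap('top');s=snap('scene')
for sh,(r0,r1,c0,c1),k,n in((t,(145,225,180,310),6,'c6a'),(s,(170,290,200,360),4.8,'c6b')):
    cr=cv2.resize(sh['frame'][r0:r1,c0:c1,::-1],None,fx=k,fy=k,interpolation=cv2.INTER_CUBIC)
    b=rk([.6341,.0177,.022],boxpts(.026,.026,0)); P=np.round((proj(sh,b[[1,3,7,5]])+.5-[c0,r0])*k).astype(np.int32)
    cv2.polylines(cr,[P],True,(255,0,0),1); cv2.imwrite(f'pics/{n}.png',cr)
a=cv2.imread('pics/c6a.png');b=cv2.imread('pics/c6b.png')
w=max(a.shape[1],b.shape[1]); f=lambda m:cv2.resize(m,(520,int(520*m.shape[0]/m.shape[1])))
o=np.vstack([f(a),f(b)])[:600]; o=cv2.resize(o,None,fx=.85,fy=.85) if o.shape[0]>600 else o; cv2.imwrite('pics/c6.png',o)
for n in('tea_box_center','green_box_center','blue_box_center'):
    for r in imaging.look_for(t,n)[:2]: print(n,round(r['conf'],2),r['position'],np.round(atz(t,r['position'],.07),3))
E
```

```text
tea_box_center 0.53 [174.1, 235.6] [0.642 0.047 0.07 ]
tea_box_center 0.52 [172.5, 289.9] [ 0.65  -0.104  0.07 ]
green_box_center 0.71 [174.7, 216.5] [0.639 0.099 0.07 ]
green_box_center 0.58 [161.1, 200.0] [0.676 0.146 0.07 ]
blue_box_center 0.84 [176.0, 291.5] [ 0.64  -0.108  0.07 ]
```

View pics/c6.png

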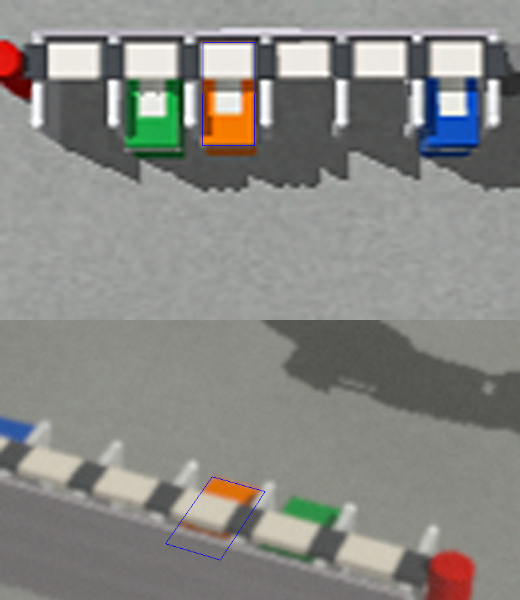

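```bash
python3 -c "
from station import ctrl,order
print(order.job_done(),ctrl.get_obs()['clock'])"
```

```text
the job is handed in; nothing more can be done
the job is handed in; nothing more can be done
```

The orange tea box is home in the third gap from the red post, and the job was handed in at about 19 s of robot time.

- **Counting:** The red post is at the left (+y) end. I touched pads 1, 2 and 3 in that order with the shut fingertips, pressing with about 14, 16 and 17 N, and touched no pad beyond the third.
- **Moving the box:** I set the fingers loosely either side of it, at a 40 mm opening on the 36 mm box. I turned it straight and slid it along the counter until it was in line with gap 3. Then I pushed it in from behind with the shut fingers until it stopped, at about 8 N.
- **Last checks:** In the top view the box stands upright in gap 3, its front edge on the fully-home outline I had worked out. In the pictures the green and blue boxes look unmoved. The cup and jar were out of frame in the last close-up, but the arm did not go near the jar and passed well above the cup. The robot was clear of everything at the end.
- **Failed or disagreeing:**
  - The automatic outline fits of the box in the scene and wrist cameras were unreliable, so I relied on the top-view fit and overlays drawn on the pictures.
  - The final push also showed about 6 N upward; I did not trace the cause, and it was gone after I backed off.

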